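# Seat the sieve carrier plate on the shaker pins and latch it

### The job

The sieve carrier plate lies askew on top of the shaker's locating pins. Nudge it across the deck with the fingertips until both of its holes drop over the two pins and it lies flat on the deck, then push the swing latch fully across the plate to hold it down. Only push and press: do not lift or tip up the plate, and leave the things standing round about where they are.

Things in the scene. Friction and masses are not known exactly. Their poses are not given: they have to be found in the camera images.
- shaker: Bench sieve shaker, fixed, white housing, dark steel deck on top. Origin on the bench under the centre of the plate's seat; x to its rear (the control panel is at -x, toward the robot), y to the guide rail, z up. Deck spans x -122..92, y -98..88 mm, its top is at z = 62 mm.
- seat (a point): Centre of the plate's seat on the deck top (z = 62 mm in the shaker's frame), axes as the shaker's. The seated plate's origin lies here, with its axes along these.
- rail (a point): Aluminium guide rail along the deck's +y side. The point lies at x = 0 of the seat, on the inner face (y = 65.8 mm), at deck height. 14 mm wide; 22 mm high from x = -32 to 88, 9.5 mm high from x = -118 to -32, where the latch sits. The seated plate's edge is 0.8 mm from it: pushed against it and slid along it, the plate squares up and its holes meet the pins.
- pin_left (a point): Tip of the brass locating pin nearer the guide rail, at x = 42, y = 50 mm from the seat and 13 mm above the deck. Both pins are 12 mm in diameter for 6 mm, then taper to a 5 mm nose.
- pin_right (a point): Tip of the other brass pin, at x = 42, y = -50 mm from the seat, 13 mm above the deck.
- plate: Loose aluminium carrier plate, 160 (x) x 130 (y) x 8 mm, 0.36 to 0.6 kg; ring on top (115 mm outside, 4 mm high) with a black mat inside. Origin: centre of its underside, z up. Two through holes at x = 42 mm: round, 14.5 mm, at y = 50; slot 14.5 (x) x 21 (y) mm at y = -50. At the start its underside rests on the pin noses and its front (-x) edge on the deck. 3 to 10 N slide it.
- latch (a joint): Swing latch, pivot at x = -62, y = 73 mm from the seat, flat arm 12 mm wide ending 44 mm from the pivot. 0: fully open, points to -x and 20 degrees away from the plate; 0.35 rad: along the rail; 1.92 rad (stop): closed, square across the plate. Grows anticlockwise from above; stays where left. Arm 10 to 14.5 mm above the deck: passes over the plate only when that lies flat. About 1 N at the post.
- latch_post (a point): Top centre of the red round post at the latch's free end, 11 mm in diameter, 20 mm high, 38 mm from the pivot; its top is 34.5 mm above the deck.
- sieve: Bystander: beige test sieve, 104 mm across, 36 mm high, standing left of the shaker. Origin: centre of its underside.
- tin: Bystander: white sample tin with lid, 56 mm across, 33 mm high, behind the shaker to the left. Origin: centre of its underside.
- tape: Bystander: roll of tape, 103 mm across, 25 mm high, lying to the right. Origin: centre of its underside.
- dust_brush: Bystander: small flat brush with red handle, 160 x 32 x 11 mm, lying at the front left. Origin: centre of its underside.
- vial_a: Bystander: glass sample vial with black cap, 25 mm across, 52 mm high, behind the shaker to the right. Origin: centre of its underside.
- vial_b: Bystander: glass sample vial with white cap, 25 mm across, 52 mm high, behind the shaker to the right. Origin: centre of its underside.
- cup: Bystander: mug, 78 x 110 x 97 mm, to the right. Origin: centre of its underside.
- plate_edge (a point): Middle of the plate's front (-x) lower edge, 80 mm from its origin. At the start the plate is tilted up about 6 degrees at the rear, lies 10 to 27 mm short of its seat (toward -x) and 6 to 24 mm away from the rail (toward -y), and is turned by up to 6 degrees.

How it is judged (in metres and radians):
On the way, in this order (a step that is already met when the one before it is completed fails the run):
1. both holes over the pins and the plate flat on the deck, the latch still open (horizontal distance between plate and seat below 0.004 m and z of plate in the frame of seat below 0.002 m and angle between plate's own z axis and vertical below 0.025 rad and angle between the x axis of plate and the x axis of seat, either way round below 0.05 rad and value of joint latch below 1 rad), for 0.2 s.
2. the latch fully across the seated plate (value of joint latch above 1.75 rad), for 0.1 s.
At the end, for the whole second after the job is handed in: The plate's origin is within 4 mm of the seat's centre and at most 2 mm above the deck, its tilt under 1.4 degrees and its direction within 3 degrees of the seat's; the latch is at more than 1.75 rad (within 10 degrees of its closed stop); plate and latch are at rest (horizontal distance between plate and seat below 0.004 m and z of plate in the frame of seat below 0.002 m and angle between plate's own z axis and vertical below 0.025 rad and angle between the x axis of plate and the x axis of seat, either way round below 0.05 rad and value of joint latch above 1.75 rad and linear speed of plate below 0.01 m/s and velocity of joint latch below 0.05 rad/s); the robot touches nothing.
It fails at once if the plate is lifted or tipped up (z of plate in the frame of seat above 0.022 m or angle between plate's own z axis and vertical above 0.3 rad).
It fails at once if a bystander is moved by more than 15 mm (distance of any of sieve, tin, tape, dust_brush, vial_a, vial_b, cup from where it was at the start of the episode above 0.015 m).
It also fails if it takes over 56 s, if anything falls off the work surface, if the arm or the gripper's body presses on something with over 40 N, if the wrist force passes 120 N, or if a joint passes its speed limit or range.

### The arm

A 7-joint arm with a two-finger parallel gripper is mounted at the origin on a cart in front of the work surface, level with it; the furniture and walls round the work are solid. World frame = base frame: x ahead of the robot, y to its left, z up, the work surface at z = 0. Lengths are in mm, angles in rad, forces in N, time in s.
With the tool pointing down it reaches from about 425 to 1025 mm from the base axis. Payload 9.4 kg.
Tool frame: the origin (TCP) lies at the centre of the arm's flange, where the gripper is bolted on; the fingertips stand 186 mm ahead of it and the grasp point (between the pads) lies 167 mm ahead of it; z points along the fingers, y is the line along which they close (so a half turn about z gives the same grasp; the last joint's range is limited). The gripper opens to 93 mm and grips with 3 to 60 N. Pads are 15 mm wide; open, the fingers measure 128 mm over their backs; the gripper's body (75 mm by 188 mm) begins 65 mm behind the grasp point.
Start: joints at [-1.218, 0.599, -0.003, 1.599, 0.002, 0.943, -0.08], TCP at [302.096, 659.062, 404.718] pointing down, gripper open.
Joint ranges: [-2.57, 2.57], [-0.35, 1.97], [-1.29, 1.29], [0.11, 2.56], [-1.05, 4.19], [0.11, 1.86], [-2.63, 2.63]. Speed limits (rad/s): [2.22, 2.22, 3.01, 3.01, 3.14, 3.14, 3.14].

### API

Orientations are given as a unit quaternion [w, x, y, z].
In Python, from station import * gives the robot as it stands.
- The arm moves only by the tool move_arm, never from a script. Its argument "targets" is a list of rows, each an object of numbers: "tx", "ty", "tz": the shift along the world's x, y, z in mm; "spin": the turn about the world's z in rad; "claw": the opening in per cent of the stroke, from 0 (shut) to 100 (fully open). In form: [{"tx": .., "ty": .., "tz": .., "spin": .., "claw": ..}, ...]. A call has 1 to 20 rows; each row is the pose to reach, as a shift and turn from the pose commanded when the call began; what a row does not reach only later rows make up. A row lasts 1/8 s, in which the tool goes at most 62.5 mm and 10.7 degrees, less where a joint would pass 70% of its speed; a pose out of reach is approached as far as the arm can. A call with a gripper value outside its range is refused whole. The fingers move at their own pace and stop on an object; the grip force is fixed at half the most. Time passes only in rows, so rows that repeat a pose let the fingers close. It gives the time, the measured TCP pose, the force, the opening and the grip force at its end, in the units of the state.
- get_state(): the state, without advancing time (a new reading comes with each control period).
- grab_frame(name): name is "side" or "top" or "wrist"; returns a dict with "frame" (420x560x3 uint8, red, green, blue), "z_map" (420x560 float32, mm along the optical axis (not along the pixel's ray), 0 where there is no reading), "K" (3x3 intrinsics, pixels), "xyz" and "rotation" of the camera in the world; the wrist camera has in their place "tool_from_camera" (4x4, takes a point from camera to tool coordinates, whose origin is the TCP and whose axes are the flange's). Camera axes: x right, y up, looking along -z (the intrinsics and any distortion apply to the point x, -y, -z); pixel columns grow to the right and rows downward; lengths in mm; the calibration is good to about 2 mm. A picture is of the moment at which its call begins: read the wrist's pose just before it.
- sign_off(): hands the job in; it is judged then, once.
The state is a dict: "t": time; "q": joint angles; "joint_velocities": joint speeds; "tau": joint torques, N m; "tool_pos": TCP position; "orientation": TCP orientation; "force": force on the tool from outside, world axes, zero at the start; "moment": the same for the moment, N m; "finger_gap": opening from 0.0 (shut) to 1.0 (fully open); "grasp_force": force on a finger pad.
Only numpy, scipy, OpenCV 4.12 (cv2) and the standard library are available. Lean on these libraries where they do the work, as an engineer would, in place of code of your own. Each camera call takes 0.05 s, during which the arm holds its last target. There are 200 camera calls.

## Working session

There is one attempt and no reset: what is moved stays moved. The work goes in short steps, Python scripts to look and compute and a tool call to move; the robot and the scene stay as the last step left them, time stands still between calls to the robot, and variables do not carry over. Pictures are saved under pics/ and viewed, at most 10 in all, crops included, and the job is handed in when it is done.

Besides the shell and the picture viewer there is one more tool, called after "Call:" as name([rows], argument=value, ...), one row to a line, values as JSON. move_arm: Moves the arm, as the interface text tells. Its arguments: {"type":"object","properties":{"targets":{"type":"array","items":{"type":"object","properties":{"tx":{"type":"number"},"ty":{"type":"number"},"tz":{"type":"number"},"spin":{"type":"number"},"claw":{"type":"number"}}}}},"required":["targets"]}

```bash
mkdir -p pics; ls; cat > h.py <<'E'
from station import *
import numpy as np, cv2
from scipy.spatial.transform import Rotation as R
def shot(n,fn=None):
    s=get_state(); f=grab_frame(n)
    if n=="wrist":
        w,x,y,z=s["orientation"]; T=np.eye(4); T[:3,:3]=R.from_quat([x,y,z,w]).as_matrix(); T[:3,3]=s["tool_pos"]
        M=T@np.array(f["tool_from_camera"])
    else:
        M=np.eye(4); r=np.array(f["rotation"],float)
        M[:3,:3]=r if r.shape==(3,3) else R.from_quat([r[1],r[2],r[3],r[0]]).as_matrix(); M[:3,3]=f["xyz"]
    if fn: cv2.imwrite("pics/"+fn,f["frame"][:,:,::-1])
    return f,M
def world(f,M):  # per-pixel world points from depth
    K=np.array(f["K"]); z=f["z_map"]; h,w=z.shape; u,v=np.meshgrid(np.arange(w),np.arange(h))
    p=np.stack([(u-K[0,2])/K[0,0]*z,-(v-K[1,2])/K[1,1]*z,-z,np.ones_like(z)],-1)
    W=(p@M.T)[...,:3]; W[z==0]=np.nan; return W
def ray(f,M,u,v,h): # pixel onto plane z=h
    K=np.array(f["K"]); d=M[:3,:3]@np.array([(u-K[0,2])/K[0,0],-(v-K[1,2])/K[1,1],-1]); o=M[:3,3]
    return o+d*(h-o[2])/d[2]
E
python3 - <<'E'
from h import *
s=get_state(); print({k:np.round(v,3) for k,v in s.items()})
for n in("top","side"):
    f,M=shot(n,n+"1.png"); print(n,f.keys(),M.round(2).tolist(),np.array(f["K"]).tolist()); np.savez(""+n,f=f["frame"],z=f["z_map"],K=f["K"],M=M)
E
```

```text
pics
{'t': np.float64(0.0), 'q': array([-1.218,  0.6  , -0.003,  1.6  ,  0.002,  0.943, -0.08 ]), 'joint_velocities': array([-0.001,  0.001, -0.001, -0.002, -0.002, -0.   ,  0.002]), 'tau': array([-1.0000e-03, -7.6507e+01,  1.4960e+00, -2.5236e+01, -5.3000e-02,
        1.7000e-02,  0.0000e+00]), 'tool_pos': array([301.99 , 658.881, 403.851]), 'orientation': array([-0.   ,  0.213,  0.977, -0.001]), 'force': array([-0.922,  0.621,  0.399]), 'moment': array([ 0.012,  0.001, -0.013]), 'grasp_force': np.float64(0.0), 'finger_gap': np.float64(1.002)}
top dict_keys(['frame', 'z_map', 'K', 'xyz', 'rotation']) [[0.02, 0.99, -0.17, 432.77], [-1.0, 0.02, -0.01, -12.91], [-0.0, 0.17, 0.99, 1045.45], [0.0, 0.0, 0.0, 1.0]] [[405.68224197583174, 0.0, 286.6919354151992], [0.0, 405.68224197583174, 214.83006821124317], [0.0, 0.0, 1.0]]
side dict_keys(['frame', 'z_map', 'K', 'xyz', 'rotation']) [[-1.0, 0.01, 0.03, 636.18], [0.02, -0.6, 0.8, 1199.98], [0.02, 0.8, 0.6, 988.44], [0.0, 0.0, 0.0, 1.0]] [[472.68914554399186, 0.0, 282.9096007934759], [0.0, 472.68914554399186, 200.71319258758516], [0.0, 0.0, 1.0]]
```

View pics/top1.png

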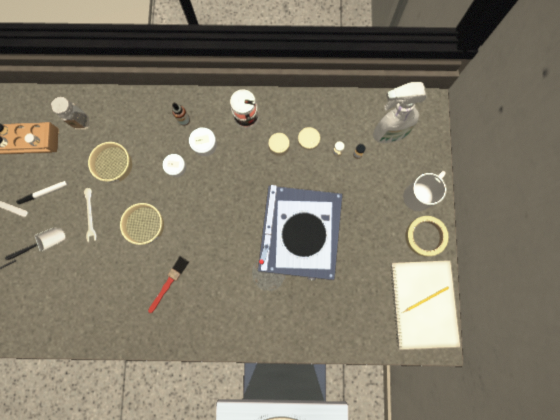

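View pics/side1.png

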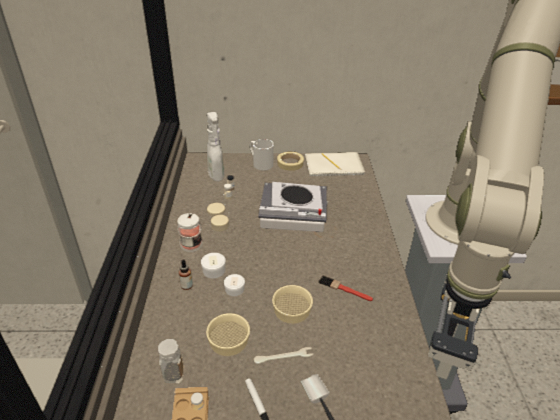

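The top view shows the shaker at about (303,233): rail on the left at column 268, red latch post at (262,262), mat at (304,234). The side view confirms this, with the post at (320,211) and free space around the shaker. I'll measure these coarsely from depth.

```bash
python3 - <<'E'
from h import *
d=np.load("top.npz"); f=dict(frame=d["f"],z_map=d["z"],K=d["K"]); M=d["M"]; W=world(f,M)
c=W[180:285,250:350]; Z=c[...,2]
m=(Z>50)&(Z<100); print(np.histogram(Z[m],bins=np.arange(50,102,3)))
mm=(m).astype(np.uint8); n,l,st,ce=cv2.connectedComponentsWithStats(mm); k=1+st[1:,4].argmax(); P=c[l==k]
print(cv2.minAreaRect(P[:,:2].astype(np.float32)), np.nanmin(P,0),np.nanmax(P,0))
mk=(Z>74)
hsv=cv2.cvtColor(f["frame"],cv2.COLOR_RGB2HSV)
red=((hsv[...,0]<8)|(hsv[...,0]>172))&(hsv[...,1]>150)&(hsv[...,2]>80)
red[:, :250]=0; v,u=np.nonzero(red); print(u.mean(),v.mean(),len(u),W[v,u][:, :].tolist()[:6])
print("mat",ray(f,M,304,234.5,75))
E
```

```text
(array([   1,    1,   61,  902, 1348,  217,  226,  667,  711,  812,  806,
        663,  145,    9,    6,   12,    0]), array([ 50,  53,  56,  59,  62,  65,  68,  71,  74,  77,  80,  83,  86,
        89,  92,  95,  98, 101]))
((561.4918212890625, -39.04350280761719), (186.24325561523438, 214.18035888671875), 84.39894104003906) [ 446.96500789 -139.14074884   51.25670319] [676.32321606  62.27456318  97.80940292]
257.84615384615387 218.30769230769232 13 [[854.881135800159, 92.34921392036597, 41.725810590232186], [855.5403947593729, 89.88333686676758, 40.246653201519734], [853.3546967472363, 95.20656287945506, 38.67705617435911], [855.5753508531517, 93.13016248787972, 33.451070733909546], [485.34733004830235, 57.344651972584515, 93.95363511288588], [485.3004740257486, 54.9004878522496, 95.47743326828152]]
mat [551.57368554 -47.80744317  75.        ]
```

Call:
move_arm([
  {"tx":258,"ty":-700,"tz":0,"spin":-1.24},
  {"tx":258,"ty":-700,"tz":0,"spin":-1.24},
  {"tx":258,"ty":-700,"tz":0,"spin":-1.24},
  {"tx":258,"ty":-700,"tz":0,"spin":-1.24},
  {"tx":258,"ty":-700,"tz":0,"spin":-1.24},
  {"tx":258,"ty":-700,"tz":0,"spin":-1.24},
  {"tx":258,"ty":-700,"tz":0,"spin":-1.24},
  {"tx":258,"ty":-700,"tz":0,"spin":-1.24},
  {"tx":258,"ty":-700,"tz":0,"spin":-1.24},
  {"tx":258,"ty":-700,"tz":0,"spin":-1.24},
  {"tx":258,"ty":-700,"tz":0,"spin":-1.24},
  {"tx":258,"ty":-700,"tz":0,"spin":-1.24},
  {"tx":258,"ty":-700,"tz":0,"spin":-1.24},
  {"tx":258,"ty":-700,"tz":0,"spin":-1.24},
])

```text
validation failed for argument at $.ta...
```

```bash
python3 - <<'E'
from h import *
f,M=shot("wrist","w1.png"); s=get_state(); print(s["t"],np.round(s["tool_pos"],1),np.round(s["q"],2)); print(M.round(2).tolist(),np.array(f["tool_from_camera"]).round(2).tolist(),np.array(f["K"]).tolist())
np.savez("wrist",f=f["frame"],z=f["z_map"],K=f["K"],M=M)
E
```

```text
0.15 [302.  658.9 404. ] [-1.22  0.6  -0.    1.6   0.    0.94 -0.08]
[[0.42, -0.87, -0.27, 224.49], [0.91, 0.4, 0.13, 693.41], [-0.0, -0.3, 0.95, 383.05], [0.0, 0.0, 0.0, 1.0]] [[-0.0, 0.95, 0.3, 84.82], [1.0, 0.0, -0.0, -0.92], [-0.0, 0.3, -0.95, 20.91], [0.0, 0.0, 0.0, 1.0]] [[362.0728251094832, 0.0, 279.74322170141284], [0.0, 362.0728251094832, 211.41289266313677], [0.0, 0.0, 1.0]]
```

View pics/w1.png

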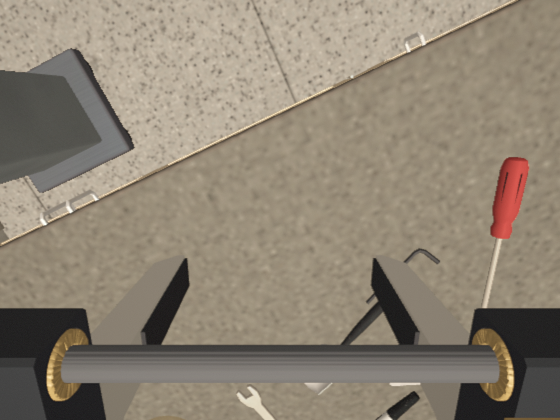

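The wrist picture shows the camera sees the work on the tool's +x side (upper half of the image), with the fingers at the bottom from row 260 down. The move was refused on format, so I'll resend it with every field and hover slightly to -y, so the shaker falls in the upper half.

Call:
move_arm([
  {"tx":258,"ty":-760,"tz":0,"spin":-1.24,"claw":100},
  {"tx":258,"ty":-760,"tz":0,"spin":-1.24,"claw":100},
  {"tx":258,"ty":-760,"tz":0,"spin":-1.24,"claw":100},
  {"tx":258,"ty":-760,"tz":0,"spin":-1.24,"claw":100},
  {"tx":258,"ty":-760,"tz":0,"spin":-1.24,"claw":100},
  {"tx":258,"ty":-760,"tz":0,"spin":-1.24,"claw":100},
  {"tx":258,"ty":-760,"tz":0,"spin":-1.24,"claw":100},
  {"tx":258,"ty":-760,"tz":0,"spin":-1.24,"claw":100},
  {"tx":258,"ty":-760,"tz":0,"spin":-1.24,"claw":100},
  {"tx":258,"ty":-760,"tz":0,"spin":-1.24,"claw":100},
  {"tx":258,"ty":-760,"tz":0,"spin":-1.24,"claw":100},
  {"tx":258,"ty":-760,"tz":0,"spin":-1.24,"claw":100},
  {"tx":258,"ty":-760,"tz":0,"spin":-1.24,"claw":100},
  {"tx":258,"ty":-760,"tz":0,"spin":-1.24,"claw":100},
  {"tx":258,"ty":-760,"tz":0,"spin":-1.24,"claw":100},
])

```text
t: 2.02
tool_pos: [559.9, -100.5, 404.4]
orientation: [-0.0, 0.741, 0.671, -0.0]
force: [0.0, 0.4, 0.0]
finger_gap: 0.999
grasp_force: 0.0
```

```bash
python3 - <<'E'
from h import *
f,M=shot("wrist","w2.png"); s=get_state(); print(s["t"],np.round(s["tool_pos"],1),np.round(s["q"],2)); 
np.savez("wrist",f=f["frame"],z=f["z_map"],K=f["K"],M=M)
E
```

```text
2.075 [559.9 -99.8 404.4] [-0.19  0.43  0.38  1.98 -0.22  0.77  0.22]
```

View pics/w2.png

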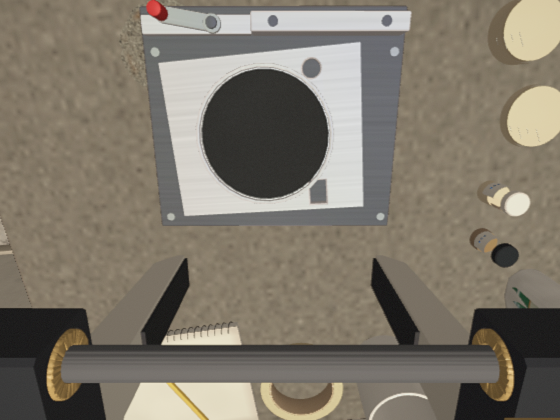

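The shaker is clear in this view. Deck right corners are at (162,225) and (387,225), the latch pivot at (212,22) and the post top at (155,9). Plate top corners are at about (159,62), (361,43), (363,206) and (183,215), with holes at (311,68) and (318,191).

```bash
python3 - <<'E'
from h import *
d=np.load("wrist.npz"); f=dict(z_map=d["z"],K=d["K"]); M=d["M"]
r=lambda u,v,h: ray(f,M,u,v,h)[:2]
a,b=r(162,225,62),r(387,225,62); print("deck",a,b,np.linalg.norm(b-a))
yaw=np.arctan2(*(b-a)[::-1]); c,s=np.cos(yaw),np.sin(yaw); Rm=np.array([[c,-s],[s,c]])
seat=(a+b)/2-Rm@np.array([-15,-98]); print("yaw",np.degrees(yaw),"seat",seat)
L=lambda u,v,h: (Rm.T@(r(u,v,h)-seat)).round(1)
print("pivot",L(212,22,77),"post",L(157,9,96),"rail top",L(251,33,84),L(410,29,84))
for n,p in dict(fl=(159,62,70),rl=(361,43,87),rr=(363,206,87),fr=(183,215,70),mat=(265,132,78)).items(): print(n,L(*p), r(*p).round(1))
W=world(f,M)
for p in [(175,180),(350,100),(150,140),(395,140),(300,25),(335,195)]: print(p,W[p[1],p[0]].round(1))
E
```

```text
deck [ 445.33065694 -120.10798408] [ 656.24727903 -141.15775511] 211.9644176177313
yaw -5.699325795513823 seat [575.44700707 -34.60692982]
pivot [-61.5  71.5] post [-96.8  76.4] rail top [-31.5  62.8] [87.5 65.4]
fl [-107.    43.8] [473.4  19.6]
rl [50.9 55.5] [631.6  15.5]
rr [ 61.2 -71.9] [ 629.2 -112.2]
fr [-98.1 -85.5] [ 469.3 -109.9]
mat [-22.1 -10.6] [552.4 -43. ]
(175, 180) [465.2 -78.8  60.9]
(350, 100) [622.5 -24.6  82.7]
(150, 140) [ 4.278e+02 -4.580e+01 -2.000e-01]
(395, 140) [ 6.829e+02 -7.140e+01 -5.000e-01]
(300, 25) [587.4  32.6  84.5]
(335, 195) [ 606.8 -102.1   79.9]
```

Call:
move_arm([
  {"tx":-15,"ty":-39,"tz":-40,"spin":0,"claw":100},
  {"tx":-15,"ty":-39,"tz":-90,"spin":0,"claw":100},
  {"tx":-15,"ty":-39,"tz":-130,"spin":0,"claw":100},
  {"tx":-15,"ty":-39,"tz":-152,"spin":0,"claw":100},
  {"tx":-15,"ty":-39,"tz":-152,"spin":0,"claw":100},
  {"tx":-14,"ty":-29,"tz":-152,"spin":0,"claw":100},
  {"tx":-13.5,"ty":-24,"tz":-152,"spin":0,"claw":100},
  {"tx":-13,"ty":-19,"tz":-152,"spin":0,"claw":100},
  {"tx":-12.7,"ty":-16,"tz":-152,"spin":0,"claw":100},
  {"tx":-12.7,"ty":-16,"tz":-152,"spin":0,"claw":100},
])

```text
t: 3.32
tool_pos: [547.6, -116.7, 252.9]
orientation: [0.0, 0.741, 0.671, 0.0]
force: [-0.0, -0.2, -0.0]
finger_gap: 1.003
grasp_force: 0.0
```

Call:
move_arm([
  {"tx":0.4,"ty":3,"tz":0,"spin":0,"claw":100},
  {"tx":0.8,"ty":6,"tz":0,"spin":0,"claw":100},
  {"tx":1,"ty":8,"tz":0,"spin":0,"claw":100},
])

```text
t: 3.7
tool_pos: [548.5, -109.1, 252.8]
orientation: [0.0, 0.741, 0.671, 0.0]
force: [-0.7, -3.7, 1.8]
finger_gap: 1.0
grasp_force: 1.8
```

```bash
python3 - <<'E'
from h import *
f,M=shot("wrist","w3.png"); s=get_state(); print(s["t"],np.round(s["tool_pos"],1),s["force"]); 
np.savez("wrist",f=f["frame"],z=f["z_map"],K=f["K"],M=M)
E
```

```text
3.75 [ 548.6 -108.8  252.8] [-0.41471898 -4.11509948  2.3206682 ]
```

View pics/w3.png

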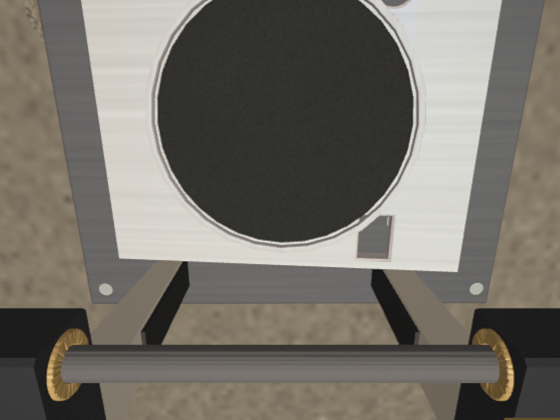

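Both fingertips now touch the plate's right edge, which runs (118,258) to (460,271), roughly parallel to the deck edge. Contact force is about 4 N, so I'll keep pushing to the rail.

Call:
move_arm([
  {"tx":0.2,"ty":2,"tz":0,"spin":0,"claw":100},
  {"tx":0.4,"ty":4,"tz":0,"spin":0,"claw":100},
  {"tx":0.5,"ty":5,"tz":0,"spin":0,"claw":100},
])

```text
t: 4.12
tool_pos: [548.8, -105.9, 252.8]
orientation: [0.001, 0.742, 0.671, -0.001]
force: [-0.7, -13.9, 0.8]
finger_gap: 1.003
grasp_force: 6.8
```

Call:
move_arm([
  {"tx":0.1,"ty":1,"tz":0,"spin":0,"claw":100},
  {"tx":0.2,"ty":1.5,"tz":0,"spin":0,"claw":100},
])

```text
t: 4.38
tool_pos: [548.8, -105.6, 252.9]
orientation: [0.002, 0.742, 0.67, -0.001]
force: [-2.1, -17.5, 1.0]
finger_gap: 0.998
grasp_force: 8.6
```

Call:
move_arm([
  {"tx":-1,"ty":-14,"tz":0,"spin":0,"claw":100},
  {"tx":-1,"ty":-14,"tz":50,"spin":0,"claw":70},
  {"tx":-30,"ty":0,"tz":80,"spin":-0.18,"claw":70},
  {"tx":-60,"ty":40,"tz":80,"spin":-0.36,"claw":70},
  {"tx":-93,"ty":75,"tz":80,"spin":-0.54,"claw":70},
  {"tx":-93,"ty":75,"tz":80,"spin":-0.72,"claw":70},
  {"tx":-93,"ty":75,"tz":80,"spin":-0.9,"claw":70},
  {"tx":-93,"ty":75,"tz":80,"spin":-1.08,"claw":70},
  {"tx":-93,"ty":75,"tz":80,"spin":-1.26,"claw":70},
  {"tx":-93,"ty":75,"tz":80,"spin":-1.44,"claw":70},
  {"tx":-93,"ty":75,"tz":80,"spin":-1.57,"claw":70},
  {"tx":-93,"ty":75,"tz":80,"spin":-1.57,"claw":70},
])

```text
t: 5.88
tool_pos: [456.2, -26.8, 332.4]
orientation: [-0.0, 0.999, -0.048, -0.0]
force: [0.6, 0.0, -0.4]
finger_gap: 0.701
grasp_force: 0.0
```

```bash
python3 - <<'E'
from h import *
f,M=shot("wrist","w4.png"); s=get_state(); print(s["t"],np.round(s["tool_pos"],1),s["force"],s["q"].round(2),s["finger_gap"]); 
np.savez("wrist",f=f["frame"],z=f["z_map"],K=f["K"],M=M)
E
```

```text
5.925 [456.2 -27.  332.5] [0.11973456 0.04379877 0.6129227 ] [-0.63  0.53  0.83  2.3  -0.72  0.59 -0.91] 0.6986165683317186
```

View pics/w4.png

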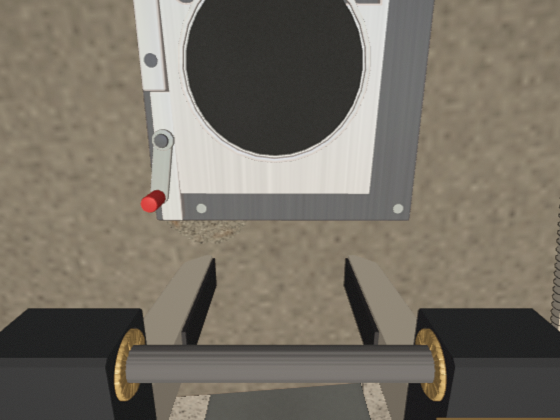

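The plate is square against the rail, with its front edge at row 193 between columns 180 and 370. The latch is still open, with its post at (152,201). I'll compute the front gap and redetermine the seat.

```bash
python3 - <<'E'
from h import *
d=np.load("wrist.npz"); f=dict(z_map=d["z"],K=d["K"]); M=d["M"]
c,s=np.cos(np.radians(-5.7)),np.sin(np.radians(-5.7)); Rm=np.array([[c,-s],[s,c]]); seat=np.array([575.4,-34.6])
L=lambda u,v,h: (Rm.T@(ray(f,M,u,v,h)[:2]-seat)).round(1)
print("front",L(180,193,70),L(370,193,70),"deck corners",L(410,220,62),"pivot",L(161,141,77),"post",L(149,204,96),"rail step",L(166,91,84),"mat",L(275,68,78))
print("tool",Rm.T@(np.array([456.2,-27])-seat), Rm.T@(np.array([548.8,-105.6])-seat))
E
```

```text
front [-99.   64.2] [-98.6 -66.6] deck corners [-120.9  -99.3] pivot [-62.8  71.6] post [-99.2  76.6] rail step [-32.5  63.5] mat [-19.1  -1.4]
tool [-119.36545404   -4.27649184] [-19.41677593 -73.29085081]
```

Call:
move_arm([
  {"tx":0,"ty":0,"tz":-50,"spin":0,"claw":70},
  {"tx":0,"ty":0,"tz":-80,"spin":0,"claw":70},
  {"tx":0,"ty":0,"tz":-82,"spin":0,"claw":70},
  {"tx":8,"ty":-0.8,"tz":-82,"spin":0,"claw":70},
  {"tx":12,"ty":-1.2,"tz":-82,"spin":0,"claw":70},
  {"tx":16,"ty":-1.6,"tz":-82,"spin":0,"claw":70},
  {"tx":19,"ty":-1.9,"tz":-82,"spin":0,"claw":70},
  {"tx":22,"ty":-2.2,"tz":-82,"spin":0,"claw":70},
  {"tx":25,"ty":-2.5,"tz":-82,"spin":0,"claw":70},
  {"tx":27,"ty":-2.7,"tz":-82,"spin":0,"claw":70},
])

```text
t: 7.18
tool_pos: [483.0, -29.9, 251.4]
orientation: [-0.0, 0.999, -0.049, 0.0]
force: [0.5, -0.2, 0.4]
finger_gap: 0.703
grasp_force: 0.0
```

Call:
move_arm([
  {"tx":1.5,"ty":-0.1,"tz":0,"spin":0,"claw":70},
  {"tx":2.5,"ty":-0.2,"tz":0,"spin":0,"claw":70},
])

```text
t: 7.42
tool_pos: [486.2, -30.2, 251.0]
orientation: [0.0, 0.999, -0.049, 0.001]
force: [1.1, 0.4, 0.1]
finger_gap: 0.701
grasp_force: 0.0
```

```bash
python3 - <<'E'
from h import *
f,M=shot("wrist","w5.png"); W=world(f,M); s=get_state(); print(s["t"],np.round(s["tool_pos"],1),s["force"]); 
np.savez("wrist",f=f["frame"],z=f["z_map"],K=f["K"],M=M)
for v in range(20,300,20): print(v,W[v,280].round(1),W[v,420].round(1))
E
```

```text
7.475 [486.2 -30.2 250.9] [ 0.58001188 -0.77267986 -0.37349036]
20 [598.7 -42.   71. ] [593.5 -97.5  69.7]
40 [591.5 -41.2  71.1] [586.2 -97.7  69.5]
60 [584.3 -40.5  68.8] [578.6 -97.7  69.6]
80 [576.5 -39.8  70.5] [570.8 -97.7  70.2]
100 [568.6 -39.   69.6] [562.8 -98.   69.7]
120 [560.5 -38.2  70.9] [554.5 -98.2  69.6]
140 [552.  -37.4  69.4] [ 544.7 -101.4   61.1]
160 [543.2 -36.5  69.2] [ 535.4 -101.6   61.2]
180 [534.4 -35.6  70.4] [ 525.9 -101.6   61.7]
200 [525.1 -34.7  70.4] [ 515.5 -102.3   60.2]
220 [515.4 -33.8  70.2] [ 505.6 -102.1   61.3]
240 [504.4 -32.7  67.9] [ 494.7 -102.5   60.7]
260 [491.  -31.3  61.6] [ 483.7 -102.6   60.9]
280 [479.8 -30.2  61.8] [ 472.  -103.    60.5]
```

View pics/w5.png

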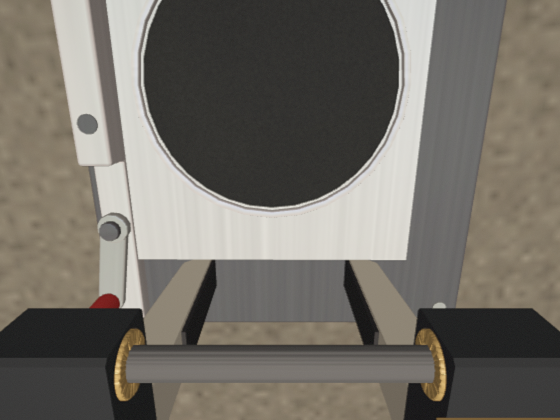

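The plate has dropped: depth gives a uniform 70 mm across its top over a deck at about 61.5 mm. It lies square and flat with its front edge at row 260. Next I'll retreat, rise and straddle the latch post.

Call:
move_arm([
  {"tx":-12,"ty":1,"tz":0,"spin":0,"claw":70},
  {"tx":-12,"ty":1,"tz":55,"spin":0,"claw":70},
  {"tx":-6,"ty":50,"tz":65,"spin":0,"claw":30},
  {"tx":-1,"ty":83,"tz":65,"spin":0,"claw":30},
  {"tx":-1,"ty":83,"tz":65,"spin":0,"claw":30},
  {"tx":-1,"ty":83,"tz":65,"spin":0,"claw":30},
])

```text
t: 8.22
tool_pos: [483.9, 52.2, 315.6]
orientation: [0.0, 0.999, -0.049, -0.0]
force: [0.2, -0.8, -0.1]
finger_gap: 0.329
grasp_force: 0.0
```

```bash
python3 - <<'E'
from h import *
f,M=shot("wrist","w6.png"); s=get_state(); print(s["t"],np.round(s["tool_pos"],1),s["finger_gap"]); 
hsv=cv2.cvtColor(f["frame"],cv2.COLOR_RGB2HSV)
red=(((hsv[...,0]<8)|(hsv[...,0]>172))&(hsv[...,1]>150)&(hsv[...,2]>60)).astype(np.uint8)
n,l,st,ce=cv2.connectedComponentsWithStats(red); W=world(f,M)
for k in range(1,n):
    if st[k,4]>60: print(st[k],ce[k],np.nanmedian(W[l==k],0),"ray",ray(f,M,*ce[k],96))
c,s=np.cos(np.radians(-5.7)),np.sin(np.radians(-5.7)); Rm=np.array([[c,-s],[s,c]]); seat=np.array([575.4,-34.6])
P=np.array([-62.5,72.]); p0=None
for t in np.arange(172,275,11):
    a=np.radians(t); q=P+38*np.array([np.cos(a),np.sin(a)])+8.5*np.array([-np.sin(a),np.cos(a)])
    print(t,(seat+Rm@q).round(1),"spin",round(a-np.pi,2))
E
```

```text
8.275 [484.   51.8 315.7] 0.3132083503206272
[270 228  17  25 337] [278.38278932 239.65875371] [486.79700775  52.22068653  94.84984135] ray [487.40427479  52.09021597  96.        ]
[   0  270   31   75 1158] [ 13.20811744 306.51986183] [412.09694907 302.20385279   7.89107694] ray [458.8542172  222.47364206  96.        ]
172 [481.4  44. ] spin -0.14
183 [482.   36.6] spin 0.05
194 [484.   29.4] spin 0.24
205 [487.3  22.7] spin 0.44
216 [491.8  16.7] spin 0.63
227 [497.4  11.8] spin 0.82
238 [503.8   8. ] spin 1.01
249 [510.9   5.5] spin 1.2
260 [518.3   4.4] spin 1.4
271 [525.7   4.7] spin 1.59
```

View pics/w6.png

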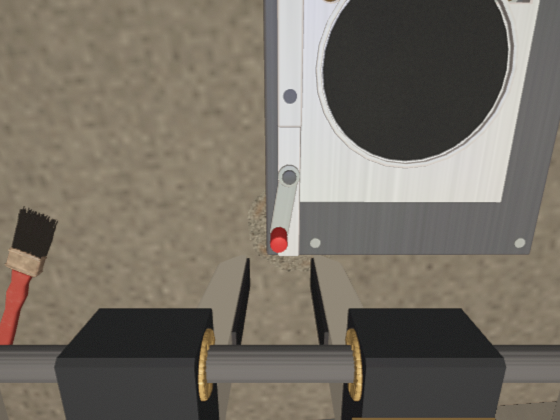

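The red post top is at (278,240), i.e. world (487,52), between the finger lines. A brass pin shows through the hole at (333,0). Now I'll lower the fingers round the post and swing it through the arc.

Call:
move_arm([
  {"tx":1,"ty":0,"tz":-30,"spin":0,"claw":30},
  {"tx":1,"ty":0,"tz":-48,"spin":0,"claw":30},
  {"tx":1,"ty":0,"tz":-48,"spin":0,"claw":30},
  {"tx":-2,"ty":-8.5,"tz":-48,"spin":0,"claw":30},
  {"tx":-2,"ty":-16,"tz":-48,"spin":0.05,"claw":30},
  {"tx":0,"ty":-23,"tz":-48,"spin":0.2,"claw":30},
  {"tx":3,"ty":-30,"tz":-48,"spin":0.37,"claw":30},
  {"tx":7,"ty":-36,"tz":-48,"spin":0.55,"claw":30},
  {"tx":13,"ty":-41,"tz":-48,"spin":0.73,"claw":30},
  {"tx":19,"ty":-44.5,"tz":-48,"spin":0.91,"claw":30},
  {"tx":26,"ty":-47,"tz":-48,"spin":1.09,"claw":30},
  {"tx":33,"ty":-48,"tz":-48,"spin":1.27,"claw":30},
  {"tx":39,"ty":-48,"tz":-48,"spin":1.45,"claw":30},
  {"tx":41,"ty":-48,"tz":-48,"spin":1.57,"claw":30},
  {"tx":41,"ty":-48,"tz":-48,"spin":1.57,"claw":30},
])

```text
t: 10.15
tool_pos: [525.5, 3.6, 268.5]
orientation: [0.001, 0.742, 0.671, 0.0]
force: [0.3, 0.2, -0.7]
finger_gap: 0.3
grasp_force: 0.0
```

Call:
move_arm([
  {"tx":2,"ty":0,"tz":0,"spin":0,"claw":30},
  {"tx":4,"ty":0,"tz":0,"spin":0,"claw":30},
  {"tx":4,"ty":0,"tz":0,"spin":0,"claw":30},
])

```text
t: 10.52
tool_pos: [527.4, 4.2, 267.5]
orientation: [-0.002, 0.742, 0.67, -0.002]
force: [-7.3, -1.8, 6.4]
finger_gap: 0.302
grasp_force: 4.0
```

Call:
move_arm([
  {"tx":-4,"ty":0,"tz":0,"spin":0,"claw":30},
  {"tx":-8,"ty":0,"tz":0,"spin":0,"claw":30},
  {"tx":-8,"ty":0,"tz":40,"spin":0,"claw":30},
  {"tx":-8,"ty":-40,"tz":90,"spin":0,"claw":30},
  {"tx":-8,"ty":-80,"tz":120,"spin":0,"claw":30},
  {"tx":-8,"ty":-80,"tz":120,"spin":0,"claw":30},
])

```text
t: 11.28
tool_pos: [521.8, -78.4, 390.4]
orientation: [0.002, 0.743, 0.669, 0.002]
force: [-0.0, 0.8, -0.3]
finger_gap: 0.297
grasp_force: 0.0
```

```bash
python3 - <<'E'
from h import *
f,M=shot("wrist","w7.png"); s=get_state(); print(s["t"],np.round(s["tool_pos"],1),s["force"])
W=world(f,M); 
for p in [(250,60),(330,200),(200,200),(400,120)]: print(p,W[p[1],p[0]].round(1))
E
```

```text
11.325 [521.6 -76.4 388.9] [ 0.0127597   1.22403947 -0.34976895]
(250, 60) [511.9  34.2  68.6]
(330, 200) [565.9 -83.7  70. ]
(200, 200) [452.8 -74.   61.3]
(400, 120) [626.4 -22.9  69.6]
```

View pics/w7.png

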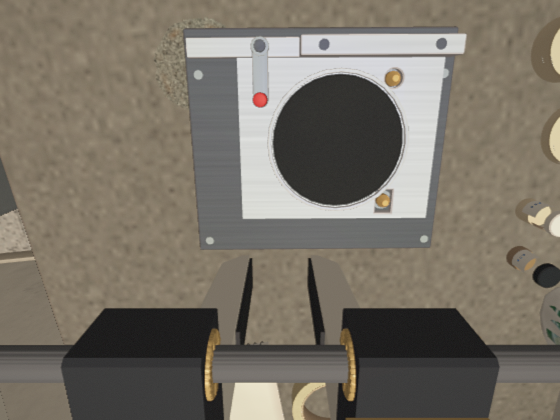

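Both brass pins stand in their holes, at (393,78) and (383,201), and the plate is flat and square. The latch lies square across it, from pivot (260,46) to post (260,100), and the gripper is clear, so I'm handing in.

```bash
python3 -c "
from station import *
print(sign_off())"
```

```text
the job is handed in; nothing more can be done
None
```

The plate is seated flat over both pins, the latch is closed square across it, and the job is handed in at about 11 s of robot time; the sign-off returned no verdict.

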